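Flip a slide carrier face up onto the light pad

ROBOT

A 6-joint arm with a two-finger parallel gripper is mounted at the origin on the work surface. World frame = base frame: x ahead of the robot, y to its left, z up, the work surface at z = 0. Lengths are in m, angles in rad, forces in N, time in s.
With the tool pointing down it reaches from about 0.375 to 0.975 m from the base axis. Payload 3.8 kg.
Tool frame: the origin (TCP) lies midway between the tips of the shut fingers; the grasp point (between the pads) lies 19 mm behind it; z points along the fingers, y is the line along which they close (so a half turn about z gives the same grasp; the last joint's range is limited). The gripper opens to 85 mm and grips with 20 to 120 N. Pads are 22 mm wide; open, the fingers measure 114 mm over their backs; the gripper's body (76 mm by 85 mm) begins 54 mm behind the grasp point. The pads swing forward as they close: fully open they stand 13 mm farther back than shut.
Start: joints at [-1.234, 0.264, 1.604, -0, 1.274, -0.037], TCP at [0.246, -0.628, 0.231] pointing down, gripper open.
Joint ranges: [-2.63, 2.63], [-0.94, 2.18], [0.31, 2.57], [-1.31, 4.45], [0, 2.66], [-2.55, 2.55]. Speed limits (rad/s): [2.57, 2.57, 3.14, 3.14, 3.14, 3.14].

INTERFACE

Orientations are given as a rotation vector (axis times angle).
In Python, from workcell import bot gives the robot as it stands.
- The arm moves only by the tool servo_tool, never from a script. Its argument "series" is a list of rows, each a list of 7 numbers: the shift along the world's x, y, z in units of 0.15 m (1.0 is 0.15 m), then the turn, a rotation vector about the world's x, y, z in units of 180 degrees (1.0 is 180 degrees), then the closure, from 0 (fully open) to 1 (shut). A call has 1 to 20 rows; each row is the pose to reach, as a shift and turn from the pose commanded when the call began, turning the shorter way round; what a row does not reach only later rows make up. A row lasts 1/10 s, in which the tool goes at most 50 mm and 8.59 degrees, less where a joint would pass 70% of its speed; a pose out of reach is approached as far as the arm can. A call with a number of a shift or a turn outside -1 to 1 is refused whole. A call with a gripper value outside its range is refused whole. The fingers move at their own pace and stop on an object; "newtons" is the grip in N (left out, the last holds). Time passes only in rows, so rows that repeat a pose let the fingers close. It gives the time, the measured TCP pose, the force, the opening and the grip force at its end, in the units of the state.
- bot.read_state(): the state, without advancing time (a new reading comes with each control period).
- bot.read_camera(name): name is "side" or "top" or "wrist"; returns the picture (480x640x3 uint8, red, green, blue); there is no depth.
- bot.camera_info(name): a dict with "vertical_fov" (degrees; the focal length in pixels is half the picture's height over the tangent of half this angle, whatever the lens; pixels are square), "cx", "cy" (the principal point, pixels), "dist" ([k1, k2, p1, p2, k3] as OpenCV has them; the pictures are not rectified), "R" (3x3) and "t" (3): a world point X has camera coordinates R X + t. Camera axes: x right, y down, z forward; pixel columns grow to the right and rows downward; lengths in m; the calibration is good to about 2 mm. A picture is of the moment at which its call begins: read the wrist's pose just before it. camera_info takes no time and is no camera call; for the wrist camera it gives the pose at the moment of the call.
- bot.finish_job(): hands the job in; it is judged then, once.
Trained networks look in the newest picture that a camera, given by its name, has taken for a name from the list of things; names that differ only in an ending like _2 or _b are one class to them, and where a whole thing is asked for, a point or a joint stands for the part that bears it (a point fixed in the world has none). Each returns a list of dicts, best first, with "score" (0 to 1); they miss things now and then, are a little off and sometimes report something else, mostly with a low value. They report only what shows in the picture. A call takes as long as a camera call. They do not tell look-alikes from the thing itself.
- bot.recognise(target, camera): "box" ([left, top, right, bottom] as shares, 0 to 1, of the picture: columns of its width, rows of its height, round what is visible of it).
- bot.trace(target, camera): "mask" (480x640 bool, what is visible of it) and "box" ([left, top, right, bottom] as shares, 0 to 1, of the picture: columns of its width, rows of its height, round what is visible of it).
- bot.mark_of(target, camera): "at" ([row, column] as shares, 0 to 1, of the picture: columns of its width, rows of its height: a listed point, or the origin of a listed thing).
The state is a dict: "time": time; "q": joint angles; "joint_vel": joint speeds; "joint_torque": joint torques, N m; "tool_pos": TCP position; "tcp_rot": TCP orientation; "wrist_force": force on the tool from outside, world axes, zero at the start; "torque": the same for the moment, N m; "width": opening from 0.0 (shut) to 1.0 (fully open); "grip_force": force on a finger pad.
Only numpy, scipy, OpenCV 4.12 (cv2) and the standard library are available. Lean on these libraries where they do the work, as an engineer would, in place of code of your own. Each camera call takes 0.05 s, during which the arm holds its last target. There are 200 camera calls.

TASK

The empty four-slide carrier has been left face down on the bench to dry, beside the light pad. Without gripping it or lifting it off the surface, push it from its tab side until its straight long side meets the edge of the light pad, tips up there and flips over onto the pad, then push it on until the whole carrier, tab and all, lies flat on the lit panel, face up. Leave everything else where it is.

Things in the scene. Friction and masses are not known exactly. Their poses are not given: they have to be found in the camera images.
- light_pad: LED light pad, fixed: aluminium-framed slab 200 mm (its x) by 270 mm (its y), 6 mm high, square upright sides. The white lit panel on top, flush and centred, is 156 (x) by 226 mm (y), inside a 22 mm frame. Origin: centre of its underside, on the bench; z up. The carrier lies off its -x side: that edge, at x = -100 mm, is the one to push against.
- carrier: Black slide carrier, loose, about 120 g: a frame with four slide pockets, 85 mm (its x) by 128 mm (its y) by 14 mm, lying face down. Origin: centre of the pocket face, on the bench at the start; z points from there to the base plate: up at the start, down once it lies face up. The base plate, the 3 mm farthest from the pocket face, runs on as a grip tab off the -x long side, away from the pad.
- carrier_corner0 (a point): Corner of the carrier's frame, on the plane of the base (14 mm from the pocket face), at carrier x = -42.5 mm, y = -64 mm.
- carrier_corner1 (a point): Corner of the carrier's frame, on the plane of the base (14 mm from the pocket face), at carrier x = -42.5 mm, y = +64 mm.
- carrier_corner2 (a point): Corner of the carrier's frame, on the plane of the base (14 mm from the pocket face), at carrier x = +42.5 mm, y = -64 mm.
- carrier_corner3 (a point): Corner of the carrier's frame, on the plane of the base (14 mm from the pocket face), at carrier x = +42.5 mm, y = +64 mm.
- carrier_tab (a point): Middle of the outer edge of the grip tab, at carrier x = -58.5 mm, half-way through its thickness. The tab is 64 mm wide (y), stands 16 mm out from the long side, is 3 mm thick and flush with the base: face down, it is 11 to 14 mm above the bench with free space under it.
- lid: Clear plastic slide-tray lid lying off the pad's -y end, 85 by 127 by 9 mm, loose. Leave alone. Origin: centre of its underside.
- pen: Marker pen lying flat, 125 mm long, 13 mm thick, beyond one end of the carrier. Leave alone. Origin: underside at mid-length.
- tube_stand: Orange-capped 50 mL tube upright in a white 50 mm square foot, 122 mm tall in all, loose. Leave alone. Origin: centre of its underside.
- timer: White bench timer lying flat, 60 by 65 by 18 mm, loose, past the pad's far (+x) side. Leave alone. Origin: centre of its underside.
- tip_box: Open blue box of pipette tips, 85 by 122 by 62 mm, loose. Leave alone. Origin: centre of its underside.
Not all that is in view belongs to the job. What is meant by the carrier is not brown, and is the smaller of those in its own colour.

How it is judged:
On the way, in this order (a step that is already met when the one before it is completed fails the run):
1. the carrier is tipped up on its long side against the pad's edge (angle between carrier's own z axis and vertical between 0.6 and 1.45 rad and x of carrier_corner2 in the frame of light_pad between -0.125 and -0.07 m and height (world z) of each of carrier_corner2, carrier_corner3 below 0.022 m and x of carrier_corner3 in the frame of light_pad between -0.125 and -0.07 m), for 0.1 s.
2. the carrier lies flat on the pad, face up (angle between carrier's own z axis and vertical above 3.02 rad and height (world z) of carrier between 0.017 and 0.024 m), for 0.2 s.
At the end, for the whole second after the job is handed in: The carrier lies flat (within 7 degrees) and at rest on the light pad, face up, with all four corners and the tab on the lit panel (at most 2 mm over its border) (all of step 2 and x of carrier_corner0 in the frame of light_pad between -0.08 and 0.08 m and y of carrier_corner0 in the frame of light_pad between -0.115 and 0.115 m and x of carrier_corner1 in the frame of light_pad between -0.08 and 0.08 m and y of carrier_corner1 in the frame of light_pad between -0.115 and 0.115 m and x of carrier_corner2 in the frame of light_pad between -0.08 and 0.08 m and y of carrier_corner2 in the frame of light_pad between -0.115 and 0.115 m and x of carrier_corner3 in the frame of light_pad between -0.08 and 0.08 m and y of carrier_corner3 in the frame of light_pad between -0.115 and 0.115 m and x of carrier_tab in the frame of light_pad between -0.08 and 0.08 m and y of carrier_tab in the frame of light_pad between -0.115 and 0.115 m and linear speed of carrier below 0.01 m/s); the robot touches nothing.
It fails at once if the carrier is lifted clear of bench and pad (all four base corners more than 25 mm above the bench) (height (world z) of each of carrier_corner0, carrier_corner1, carrier_corner2, carrier_corner3 above 0.025 m).
It fails at once if the lid, the marker pen, the capped tube in its stand, the timer, the tip box: one of them is moved more than 20 mm (distance of any of lid, pen, tube_stand, timer, tip_box from where it was at the start of the episode above 0.02 m).
It also fails if it takes over 67 s, if anything falls off the work surface, if the arm or the gripper's body presses on something with over 40 N, if the wrist force passes 120 N, or if a joint passes its speed limit or range.

## Working session

There is one attempt and no reset: what is moved stays moved. The work goes in short steps, Python scripts to look and compute and a tool call to move; the robot and the scene stay as the last step left them, time stands still between calls to the robot, and variables do not carry over. Pictures are saved under pics/ and viewed, at most 10 in all, crops included, and the job is handed in when it is done.

Besides the shell and the picture viewer there is one more tool, called after "Request:" as a command line: name --pt "numbers of a row" for each row, then --argument value for the rest. servo_tool: Moves the arm, as the interface text tells. Shifts and turns lie within -1 to 1; 1 stands for 0.15 m of shift or 180 degrees of turn. Its arguments: {"type":"object","properties":{"series":{"type":"array","items":{"type":"array","items":{"type":"number"}}},"newtons":{"type":"number"}},"required":["series"]}

```bash
mkdir -p pics; cat > h.py <<'E'
import numpy as np, cv2
from workcell import bot
def K(c):
    i=bot.camera_info(c); f=240/np.tan(np.radians(i['vertical_fov'])/2)
    return np.array([[f,0,i['cx']],[0,f,i['cy']],[0,0,1.]]),np.array(i['dist'],float),np.array(i['R']),np.array(i['t'])
def ray(c,px,z):
    k,d,R,t=K(c); u=cv2.undistortPoints(np.array(px,float).reshape(-1,1,2),k,d).reshape(-1,2)
    v=np.c_[u,np.ones(len(u))]@R; o=-R.T@t
    return o+v*((z-o[2])/v[:,2])[:,None]
def proj(c,X):
    k,d,R,t=K(c); return cv2.projectPoints(np.array(X,float).reshape(-1,1,3),cv2.Rodrigues(R)[0],t,k,d)[0].reshape(-1,2)
def save(c,n):
    im=bot.read_camera(c); cv2.imwrite(f'pics/{n}.png',im[:,:,::-1]); return im
E
python3 - <<'E'
from h import *
a=save('top','top1')
for n in ['carrier','light_pad','lid','pen','tube_stand','timer','tip_box']:
    for r in bot.recognise(n,'top')[:4]: print(n,round(r['score'],2),(np.array(r['box'])*[640,480,640,480]).round())
b=save('side','side1')
E
```

```text
carrier 0.97 [400.  98. 458. 148.]
carrier 0.95 [348. 244. 414. 320.]
carrier 0.68 [389. 326. 500. 446.]
light_pad 0.92 [213. 171. 340. 320.]
light_pad 0.34 [181. 247. 210. 281.]
lid 0.84 [263. 131. 336. 181.]
lid 0.28 [179. 244. 212. 281.]
pen 0.73 [378. 185. 440. 213.]
pen 0.39 [348. 245. 411. 317.]
tube_stand 0.75 [194. 162. 232. 203.]
timer 0.75 [180. 247. 210. 280.]
tip_box 0.88 [487. 167. 561. 230.]
```

View pics/top1.png

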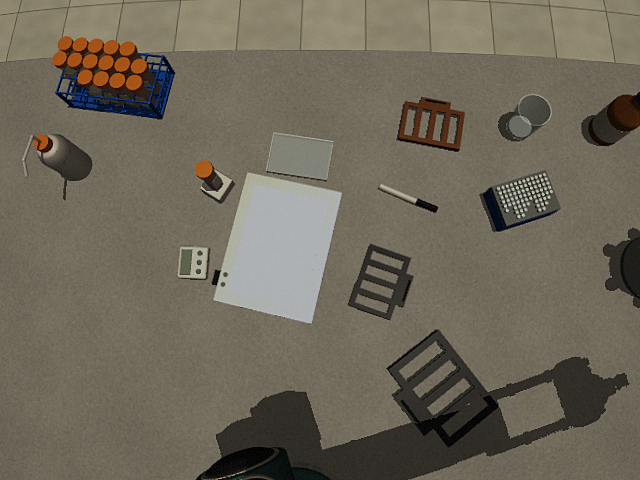

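View pics/side1.png

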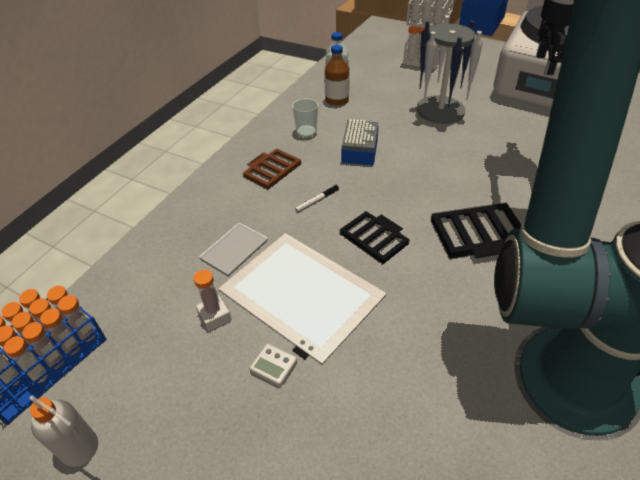

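The top picture shows three things that could be the carrier: brown at (431,122), small black at (381,282) and larger black at (442,385). By the description it is the small black one, with its tab on the right at about (408,290) and the pad to its left at about (278,247).

```bash
cat >> h.py <<'E'
from scipy.optimize import least_squares
def T2(p,M):
    c,s=np.cos(p[2]),np.sin(p[2]); return M@np.array([[c,s],[-s,c]])+p[:2]
def fit(M,P,p0):
    return least_squares(lambda p:(T2(p,M)-P).ravel(),p0,loss='soft_l1',f_scale=.003)
E
python3 - <<'E'
from h import *
im=save('top','top2')
# pad
m=max(bot.trace('light_pad','top'),key=lambda r:r['score'])['mask'].astype(np.uint8)
cn=max(cv2.findContours(m,0,1)[0],key=len).reshape(-1,2)
w=ray('top',cn,.006)[:,:2]; r=cv2.minAreaRect((w*1000).astype(np.float32)); print('pad rect',r)
print('pad corners',cv2.boxPoints(r).round())
for n in ['light_pad','timer','lid','tube_stand','pen','tip_box']:
    for q in bot.mark_of(n,'top')[:1]: print(n,q['score'],ray('top',[q['at'][1]*640,q['at'][0]*480],0.0).round(3))
for q in bot.trace('carrier','top'):
    mm=q['mask'].astype(np.uint8); c=max(cv2.findContours(mm,0,1)[0],key=len).reshape(-1,2)
    w=ray('top',c,.014)[:,:2]; r=cv2.minAreaRect((w*1000).astype(np.float32)); print('car',q['score'],q['box'],r)
    x=c.mean(0)
    if abs(x-[381,282]).max()<25: np.save('cm.npy',mm)
for n in ['carrier','carrier_corner0','carrier_corner1','carrier_corner2','carrier_corner3','carrier_tab']:
    for q in bot.mark_of(n,'top'):
        px=[q['at'][1]*640,q['at'][0]*480]; print(n,round(q['score'],2),np.round(px),ray('top',px,.0 if n=='carrier' else .014).round(4))
cv2.imwrite('pics/crop.png',cv2.resize(im[220:345,200:440,::-1],None,fx=3.2,fy=3.2,interpolation=cv2.INTER_CUBIC))
s=bot.read_state();print(s['time'],s['tcp_rot'],s['wrist_force'])
E
```

```text
pad rect ((533.8056640625, 53.41071319580078), (214.29673767089844, 271.2724609375), 78.2244873046875)
pad corners [[379. -24.]
 [645. -79.]
 [688. 131.]
 [423. 186.]]
light_pad 0.83 [[0.537 0.048 0.   ]]
timer 0.83 [[0.491 0.213 0.   ]]
lid 0.55 [[0.732 0.021 0.   ]]
tube_stand 0.67 [[0.652 0.182 0.   ]]
pen 0.82 [[ 0.634 -0.218  0.   ]]
tip_box 0.86 [[ 0.63  -0.441  0.   ]]
car 0.92 [0.6222, 0.2019, 0.7214, 0.3171] ((797.2958374023438, -261.43646240234375), (130.9339141845703, 108.93668365478516), 80.9653091430664)
car 0.63 [0.6116, 0.6837, 0.7828, 0.9263] ((256.7698974609375, -266.1236267089844), (191.87722778320312, 149.68692016601562), 38.38523483276367)
car 0.62 [0.5464, 0.5131, 0.6455, 0.6673] ((463.08221435546875, -160.38636779785156), (103.94141387939453, 131.6251220703125), 70.59720611572266)
carrier 0.81 [378. 287.] [[ 0.4543 -0.1507  0.    ]]
carrier 0.81 [429. 128.] [[ 0.7898 -0.2578  0.    ]]
carrier 0.71 [443. 386.] [[ 0.2653 -0.2787  0.    ]]
carrier 0.34 [413. 260.] [[ 0.5084 -0.2195  0.    ]]
carrier_corner0 0.97 [447. 449.] [[ 0.1487 -0.2842  0.014 ]]
carrier_corne
[... 2416 characters left out ...]
  0.014 ]]
carrier_corner3 0.73 [434. 329.] [[ 0.3735 -0.2589  0.014 ]]
carrier_corner3 0.73 [465. 113.] [[ 0.8207 -0.3334  0.014 ]]
carrier_corner3 0.71 [409. 261.] [[ 0.5059 -0.211   0.014 ]]
carrier_corner3 0.65 [398. 138.] [[ 0.7605 -0.19    0.014 ]]
carrier_corner3 0.63 [387. 371.] [[ 0.293  -0.1674  0.014 ]]
carrier_corner3 0.62 [458. 150.] [[ 0.7365 -0.3136  0.014 ]]
carrier_corner3 0.55 [349. 305.] [[ 0.4167 -0.0942  0.014 ]]
carrier_tab 0.91 [434.  99.] [[ 0.8503 -0.2689  0.014 ]]
carrier_tab 0.67 [406. 417.] [[ 0.2081 -0.2053  0.014 ]]
carrier_tab 0.35 [371. 245.] [[ 0.5352 -0.1348  0.014 ]]
1.2 [-3.08686031e+00 -5.83784719e-01  3.74970190e-07] [-0.31548736 -0.13259997  0.01668638]
```

View pics/crop.png

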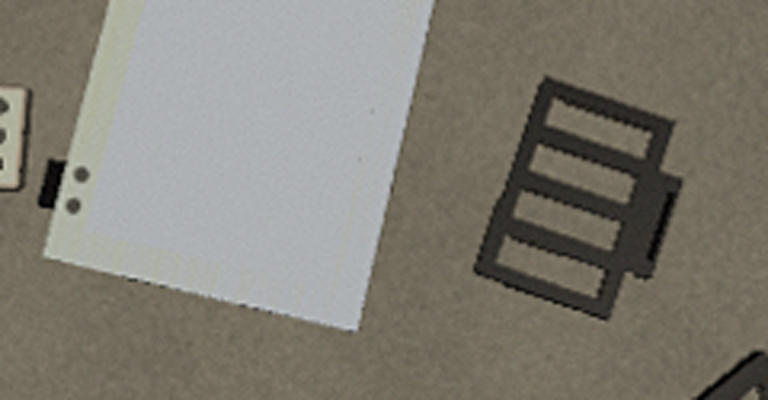

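The crop confirms the choice: the small black frame sits at about (381,282), with its tab facing away from the pad. From the corners, its size comes out at 127 x 87 mm. That puts the carrier centre near (0.463, -0.153) with x axis at about 72°. The pad centre is near (0.532, 0.046) with x axis at about 78°.

```bash
cat >> h.py <<'E'
from scipy.spatial.transform import Rotation as Ro
TH=np.radians(78.2); u=np.array([np.cos(TH),np.sin(TH),0]); v=np.array([-u[1],u[0],0]); PC=np.array([.5324,.0464,0])
def tgt(px,py,z,phi):
    p=PC+px*u+py*v+[0,0,z]
    zt=np.sin(np.radians(phi))*u-np.cos(np.radians(phi))*np.array([0,0,1.]); xt=np.cos(np.radians(phi))*u+np.array([0,0,np.sin(np.radians(phi))])
    return p,Ro.from_matrix(np.c_[xt,np.cross(zt,xt),zt])
def rel(px,py,z,phi):
    s=bot.read_state(); p,R=tgt(px,py,z,phi); q=(R*Ro.from_rotvec(s['tcp_rot']).inv()).as_rotvec()/np.pi
    return ((p-s['tool_pos'])/.15).round(3),q.round(4)
def where():
    s=bot.read_state(); d=np.array(s['tool_pos'])-PC; R=Ro.from_rotvec(s['tcp_rot']).as_matrix()
    print('t',s['time'],'pad x y z',(d@u).round(4),(d@v).round(4),d[2].round(4),'phi',np.degrees(np.arctan2(R[:,2]@u,-R[2,2])).round(1),'yaw',np.degrees(np.arctan2(R[1,0],R[0,0])).round(1),'F',np.round([np.dot(s['wrist_force'],u),np.dot(s['wrist_force'],v),s['wrist_force'][2]],2))
E
python3 -c "
from h import *
where();print(rel(-.32,.031,.08,15)); print(u/.15,v)"
```

```text
t 1.2 pad x y z -0.719 0.1419 0.2313 phi 0.0 yaw 21.4 F [-0.19  0.28  0.02]
(array([ 1.268,  2.453, -1.009]), array([ 0.0663, -0.056 ,  0.3136]))
[1.36330701 6.52578259 0.        ] [-0.97886739  0.20449605  0.        ]
```

Request:
servo_tool --pt "0.5 1 0 0.066 -0.056 0.314 0.65" --pt "0.5 1 0 0.066 -0.056 0.314 0.65" --pt "0.5 1 0 0.066 -0.056 0.314 0.65" --pt "0.5 1 0 0.066 -0.056 0.314 0.65" --pt "0.5 1 0 0.066 -0.056 0.314 0.65" --pt "0.5 1 0 0.066 -0.056 0.314 0.65" --pt "0.5 1 0 0.066 -0.056 0.314 0.65" --pt "0.5 1 0 0.066 -0.056 0.314 0.65" --pt "0.5 1 0 0.066 -0.056 0.314 0.65"

```text
time: 2.1
tool_pos: [0.3215, -0.4785, 0.2311]
tcp_rot: [-2.301, -1.866, -0.302]
wrist_force: [0.4, -0.1, -0.4]
width: 0.352
grip_force: 0.0
```

Request:
servo_tool --pt "0.768 1 -0.6 0 0 0 0.65" --pt "0.768 1 -0.6 0 0 0 0.65" --pt "0.768 1 -0.6 0 0 0 0.65" --pt "0.768 1 -0.6 0 0 0 0.65" --pt "0.768 1 -0.6 0 0 0 0.65" --pt "0.768 1 -0.6 0 0 0 0.65"

```text
time: 2.7
tool_pos: [0.4366, -0.3263, 0.1405]
tcp_rot: [-2.295, -1.87, -0.301]
wrist_force: [-0.3, -1.8, 0.2]
width: 0.352
grip_force: 0.0
```

```bash
python3 -c "
from h import *
where();print(rel(-.32,.031,.03,15),rel(-.32,.031,.004,15))"
```

```text
t 2.7 pad x y z -0.3845 0.0175 0.1405 phi 15.0 yaw 78.3 F [-1.79 -0.1   0.17]
(array([-0.   ,  0.439, -0.736]), array([-0.    , -0.0004, -0.0009])) (array([-0.   ,  0.439, -0.91 ]), array([-0.    , -0.0004, -0.0009]))
```

Request:
servo_tool --pt "0 0.439 -0.5 0 0 0 0.65" --pt "0 0.439 -0.5 0 0 0 0.65" --pt "0 0.439 -0.75 0 0 0 0.65" --pt "0 0.439 -0.85 0 0 0 0.65" --pt "0 0.439 -0.91 0 0 0 0.65" --pt "0 0.439 -0.91 0 0 0 0.65"

```text
time: 3.3
tool_pos: [0.437, -0.2642, 0.0051]
tcp_rot: [-2.3, -1.868, -0.302]
wrist_force: [-0.2, -0.0, 0.4]
width: 0.348
grip_force: 0.0
```

```bash
python3 - <<'E'
from h import *
where();im=save('side','side2'); where()
cv2.imwrite('pics/s2.png',cv2.resize(im[180:340,260:500,::-1],None,fx=3.2,fy=3.2,interpolation=cv2.INTER_CUBIC))
save('wrist','w2')
E
```

```text
t 3.3 pad x y z -0.3235 0.0299 0.0051 phi 14.9 yaw 78.2 F [-0.06  0.18  0.36]
t 3.35 pad x y z -0.3237 0.0293 0.0059 phi 14.9 yaw 78.2 F [-0.55  0.4  -0.09]
```

View pics/s2.png

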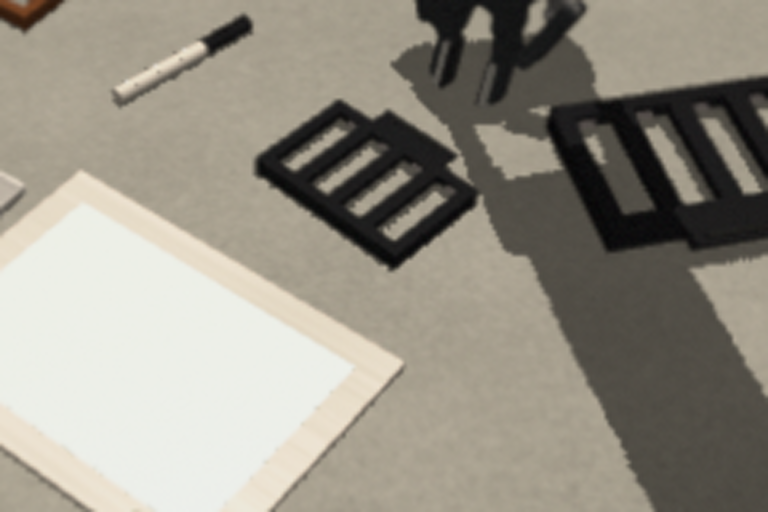

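View pics/w2.png

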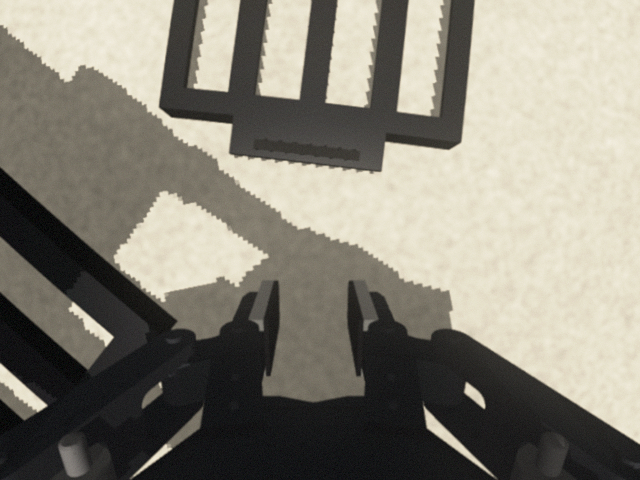

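The wrist view shows the two shut-in fingers (columns 265–365, row 290) centred behind the tab (columns 232–383, row 160). The way ahead is clear, so I'll push along pad x.

Request:
servo_tool --pt "0.027 0.13 0 0 0 0 0.65" --pt "0.048 0.23 0 0 0 0 0.65" --pt "0.054 0.26 0 0 0 0 0.65" --pt "0.061 0.294 0 0 0 0 0.65" --pt "0.068 0.326 0 0 0 0 0.65" --pt "0.075 0.36 0 0 0 0 0.65" --pt "0.082 0.392 0 0 0 0 0.65" --pt "0.088 0.424 0 0 0 0 0.65" --pt "0.095 0.457 0 0 0 0 0.65" --pt "0.102 0.49 0 0 0 0 0.65" --pt "0.109 0.522 0 0 0 0 0.65" --pt "0.116 0.555 0 0 0 0 0.65" --pt "0.123 0.587 0 0 0 0 0.65" --pt "0.13 0.62 0 0 0 0 0.65" --pt "0.13 0.62 0 0 0 0 0.65"

```text
time: 4.9
tool_pos: [0.4559, -0.1685, 0.0046]
tcp_rot: [-2.296, -1.87, -0.302]
wrist_force: [-0.2, -0.0, 0.3]
width: 0.351
grip_force: 0.0
```

```bash
python3 - <<'E'
from h import *
where();im=save('side','side3'); save('wrist','w3'); where()
cv2.imwrite('pics/s3.png',cv2.resize(im[180:340,260:500,::-1],None,fx=3.2,fy=3.2,interpolation=cv2.INTER_CUBIC))
E
```

```text
t 4.9 pad x y z -0.226 0.0309 0.0046 phi 15.0 yaw 78.3 F [-0.05  0.18  0.28]
t 5.0 pad x y z -0.2266 0.0307 0.0047 phi 15.0 yaw 78.3 F [ 0.82 -0.29 -0.58]
```

View pics/s3.png

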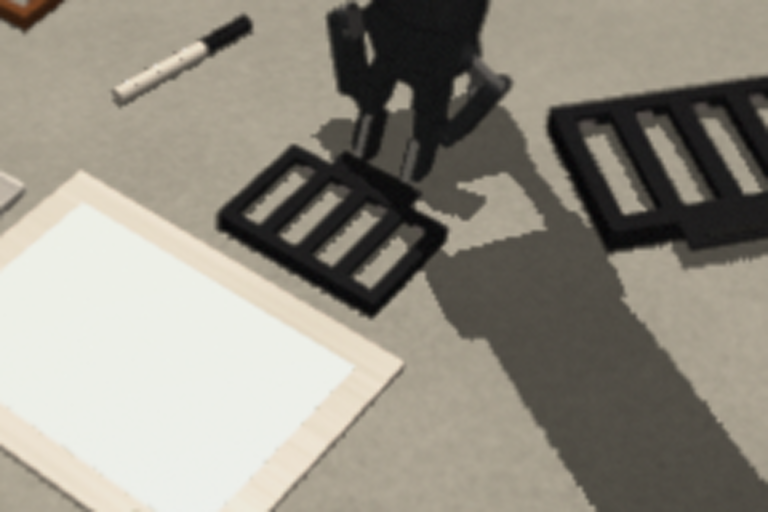

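The carrier has slid and squared up. Its front edge, about (220,222) to (372,315), is now parallel to the pad edge and roughly 20 mm short of it. I'll push on to contact.

Request:
servo_tool --pt "0.007 0.033 0 0 0 0 0.65" --pt "0.014 0.065 0 0 0 0 0.65" --pt "0.02 0.098 0 0 0 0 0.65" --pt "0.023 0.111 0 0 0 0 0.65" --pt "0.026 0.124 0 0 0 0 0.65" --pt "0.029 0.137 0 0 0 0 0.65" --pt "0.029 0.137 0 0 0 0 0.65"

```text
time: 5.7
tool_pos: [0.4605, -0.1487, 0.0048]
tcp_rot: [-2.297, -1.87, -0.302]
wrist_force: [-0.6, -0.5, -0.4]
width: 0.348
grip_force: 0.0
```

Request:
servo_tool --pt "0.003 0.013 0 0 0 0 0.65" --pt "0.003 0.013 0 0 0 0 0.65"

```text
time: 5.9
tool_pos: [0.4608, -0.1483, 0.0048]
tcp_rot: [-2.298, -1.872, -0.3]
wrist_force: [-3.1, -5.4, 0.3]
width: 0.347
grip_force: 2.8
```

```bash
python3 - <<'E'
from h import *
where();im=save('side','side4'); where()
cv2.imwrite('pics/s4.png',cv2.resize(im[180:340,260:500,::-1],None,fx=3.2,fy=3.2,interpolation=cv2.INTER_CUBIC))
E
```

```text
t 5.9 pad x y z -0.2053 0.0303 0.0048 phi 14.8 yaw 78.3 F [-5.89  1.91  0.31]
t 5.95 pad x y z -0.2052 0.0303 0.0048 phi 14.8 yaw 78.3 F [-5.83  2.63  1.22]
```

View pics/s4.png

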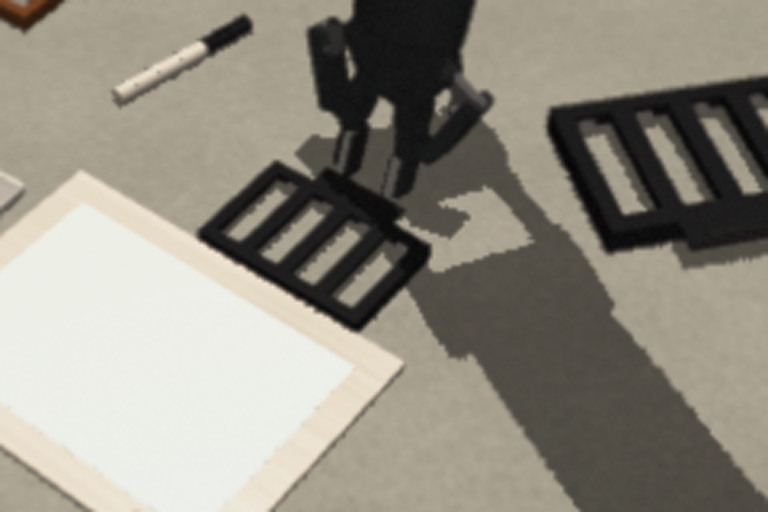

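The front side now rests along the pad edge at roughly (205,235) to (355,325), with a 6 N push. Next I raise and press the tab along its arc, with a growing tilt.

Request:
servo_tool --pt "0.002 0.01 0.023 0.007 -0.0015 0 0.65" --pt "0.003 0.013 0.047 0.014 -0.003 0 0.65" --pt "0.004 0.018 0.07 0.021 -0.0045 0 0.65" --pt "0.005 0.023 0.093 0.028 -0.006 0 0.65"

```text
time: 6.35
tool_pos: [0.4615, -0.1456, 0.0188]
tcp_rot: [-2.246, -1.83, -0.397]
wrist_force: [-3.2, -6.6, 1.2]
width: 0.346
grip_force: 3.4
```

```bash
python3 - <<'E'
from h import *
where();im=save('side','side5'); where()
cv2.imwrite('pics/s5.png',cv2.resize(im[180:340,260:500,::-1],None,fx=3.2,fy=3.2,interpolation=cv2.INTER_CUBIC))
E
```

```text
t 6.35 pad x y z -0.2025 0.0301 0.0188 phi 19.9 yaw 78.4 F [-7.16  1.76  1.17]
t 6.4 pad x y z -0.2026 0.0299 0.0192 phi 20.0 yaw 78.3 F [-6.08  2.79  0.02]
```

View pics/s5.png

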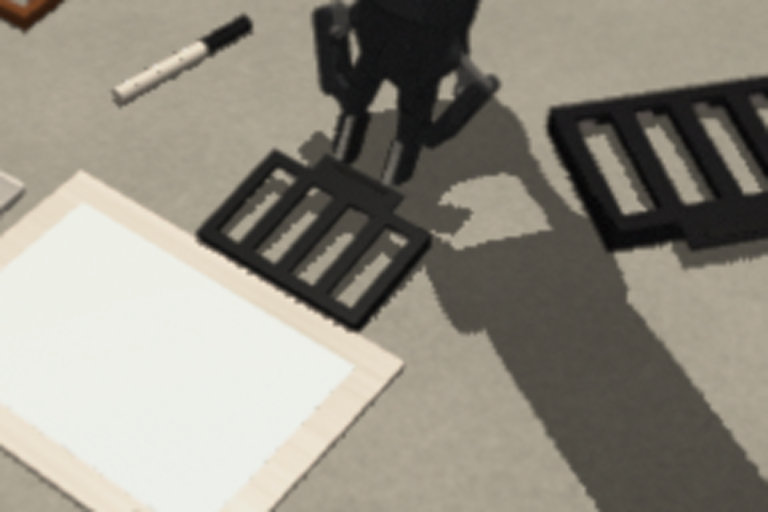

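The carrier is tilting: the tab side has risen and the front edge still sits on the pad edge. I'll follow the arc further.

Request:
servo_tool --pt "0.002 0.01 0.034 0.01 -0.002 0 0.65" --pt "0.005 0.023 0.068 0.02 -0.004 0 0.65" --pt "0.008 0.036 0.1 0.03 -0.006 0 0.65" --pt "0.011 0.051 0.133 0.04 -0.008 0 0.65" --pt "0.014 0.067 0.165 0.05 -0.01 0 0.65" --pt "0.018 0.085 0.195 0.06 -0.0125 0 0.65" --pt "0.022 0.105 0.225 0.07 -0.0145 0 0.65" --pt "0.027 0.127 0.253 0.08 -0.0165 0 0.65"

```text
time: 7.2
tool_pos: [0.4657, -0.1239, 0.0569]
tcp_rot: [-2.08, -1.692, -0.656]
wrist_force: [-0.1, 0.8, 0.1]
width: 0.354
grip_force: 0.2
```

```bash
python3 - <<'E'
from h import *
where();im=save('side','side6'); where()
cv2.imwrite('pics/s6.png',cv2.resize(im[180:340,260:500,::-1],None,fx=3.2,fy=3.2,interpolation=cv2.INTER_CUBIC))
E
```

```text
t 7.2 pad x y z -0.1803 0.0305 0.0569 phi 35.0 yaw 78.3 F [0.78 0.25 0.14]
t 7.25 pad x y z -0.1804 0.0305 0.0569 phi 35.1 yaw 78.2 F [-1.45  0.79  0.73]
```

View pics/s6.png

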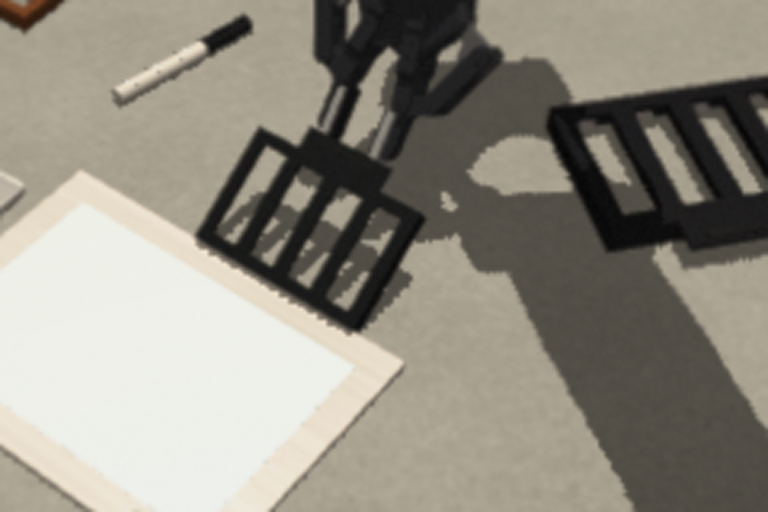

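Tilted to about 30° and resting on the fingertips, with the front edge still held. Continuing.

Request:
servo_tool --pt "0.003 0.015 0.018 0 0 0 0.65" --pt "0.007 0.033 0.036 0 0 0 0.65" --pt "0.01 0.049 0.053 0 0 0 0.65" --pt "0.014 0.067 0.07 0 0 0 0.65" --pt "0.018 0.085 0.086 0 0 0 0.65" --pt "0.022 0.103 0.102 0 0 0 0.65" --pt "0.026 0.122 0.117 -0.005 0.001 0 0.65" --pt "0.029 0.141 0.131 -0.01 0.002 0 0.65" --pt "0.033 0.16 0.144 -0.016 0.003 0 0.65" --pt "0.037 0.18 0.157 -0.022 0.0045 0 0.65" --pt "0.041 0.2 0.169 -0.027 0.0055 0 0.65" --pt "0.046 0.22 0.181 -0.033 0.007 0 0.65"

```text
time: 8.45
tool_pos: [0.4727, -0.0912, 0.084]
tcp_rot: [-2.152, -1.751, -0.55]
wrist_force: [-0.4, -0.6, -0.3]
width: 0.349
grip_force: 0.1
```

```bash
python3 - <<'E'
from h import *
where();im=save('side','side7'); where()
cv2.imwrite('pics/s7.png',cv2.resize(im[180:340,260:500,::-1],None,fx=3.2,fy=3.2,interpolation=cv2.INTER_CUBIC))
E
```

```text
t 8.45 pad x y z -0.1469 0.0303 0.084 phi 28.7 yaw 78.3 F [-0.67  0.25 -0.27]
t 8.5 pad x y z -0.1463 0.0301 0.0846 phi 28.6 yaw 78.3 F [0.12 0.13 0.66]
```

View pics/s7.png

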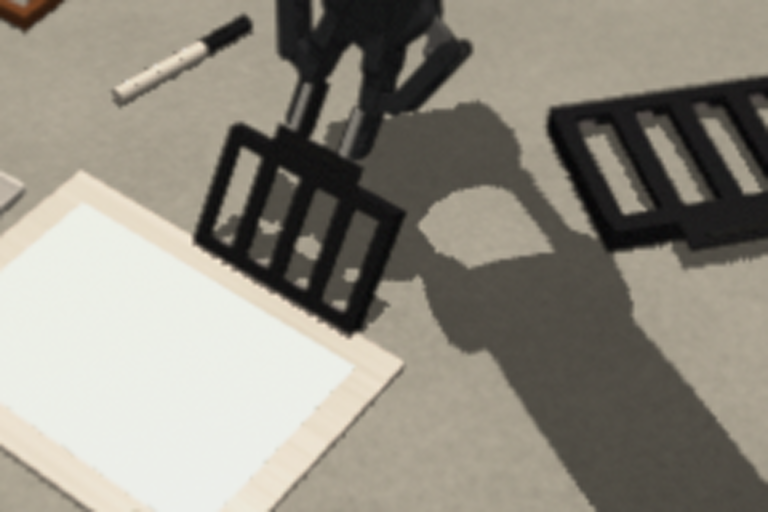

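The carrier stands at about 55° with its long side against the pad edge and level along it. Now I push it past the balance point.

Request:
servo_tool --pt "0.007 0.033 0.017 -0.008 0.0017 0 0.65" --pt "0.014 0.065 0.033 -0.016 0.0034 0 0.65" --pt "0.02 0.098 0.043 -0.027 0.0057 0 0.65" --pt "0.027 0.131 0.053 -0.038 0.008 0 0.65" --pt "0.034 0.163 0.063 -0.049 0.01 0 0.65" --pt "0.041 0.196 0.073 -0.06 0.0125 0 0.65" --pt "0.048 0.229 0.08 -0.07 0.015 0 0.65" --pt "0.054 0.261 0.087 -0.08 0.017 0 0.65" --pt "0.061 0.294 0.093 -0.092 0.019 0 0.65" --pt "0.068 0.327 0.097 -0.098 0.0205 0 0.65" --pt "0.075 0.359 0.097 -0.098 0.0205 0 0.65" --pt "0.082 0.392 0.097 -0.098 0.0205 0 0.65" --pt "0.088 0.424 0.097 -0.098 0.0205 0 0.65" --pt "0.095 0.457 0.097 -0.098 0.0205 0 0.65"

```text
time: 9.9
tool_pos: [0.4868, -0.0228, 0.0982]
tcp_rot: [-2.34, -1.902, -0.219]
wrist_force: [-0.6, -0.5, -0.6]
width: 0.352
grip_force: 0.0
```

```bash
cat >> h.py <<'E'
CO=[(-42.5,-64),(-42.5,64),(42.5,-64),(42.5,64)]
def look(z=.02):
    im=save('top','tl'); where()
    hsv=im.astype(int).max(2)
    # pad-frame rectified view at height z, 1px=1mm, x -180..120, y -140..140
    g=np.array([[PC+x/1000*u+y/1000*v+[0,0,z] for x in range(-180,121)] for y in range(-140,141)]).reshape(-1,3)
    p=proj('top',g).reshape(281,301,2).astype(np.float32)
    r=cv2.remap(hsv.astype(np.uint8),p[...,0],p[...,1],cv2.INTER_LINEAR)
    return r
E
python3 - <<'E'
from h import *
r=look()
k=(r<75).astype(np.uint8)
n,l,st,c=cv2.connectedComponentsWithStats(k)
for i in range(1,n):
    if st[i,4]>150: print('blob x0,y0,w,h,area',st[i,0]-180,st[i,1]-140,st[i,2:])
for y in range(-100,141,12): print('%4d '%(y),''.join('#' if k[y+140,x+180] else '.' for x in range(-160,112,4)))
print([ (round(q['score'],2),(np.array(q['box'])*[640,480,640,480]).round()) for q in bot.recognise('carrier','top')])
E
```

```text
t 9.95 pad x y z -0.0765 0.0305 0.0982 phi 10.8 yaw 78.2 F [ 0.86  0.03 -0.66]
blob x0,y0,w,h,area -180 -140 [  166   281 28118]
blob x0,y0,w,h,area -46 -136 [  31  116 1636]
blob x0,y0,w,h,area 100 76 [ 11  31 309]
blob x0,y0,w,h,area -56 116 [ 48  25 984]
-100  ##########################.##.####..................................
 -88  ##############.##..####.....#..####.................................
 -76  ##..................###......#.####.................................
 -64  ....................##########..####................................
 -52  ......#.#######################.####................................
 -40  ###############################..###................................
 -28  #########################........##.................................
 -16  #######################.............................................
  -4  #######################...#######..#................................
   8  #######################..###########................................
  20  ####################################................................
  32  ...########
[... 196 characters left out ...]
...........
  68  ....############.########.##########................................
  80  ......###########...###....#########.............................###
  92  ......#####....######################.............................##
 104  .......####................#.....................................###
 116  .......#####.....................##.................................
 128  ........####...............##########...............................
 140  ........#####..............###########..............................
[(0.94, array([400., 328., 497., 446.])), (0.94, array([397.,  99., 462., 149.])), (0.7, array([179., 248., 213., 279.])), (0.66, array([274., 244., 316., 306.]))]
```

```bash
cat >> h.py <<'E'
def outline(th,x2,y,z2=.006,yaw=0):
    # face outline of base plane incl. tab; th: tip angle, 180 = face up, corner2 edge at pad x2
    t=np.radians(th); M=[]
    for a,b in [(0,-64),(0,64),(85,64),(85,32),(101,32),(101,-32),(85,-32),(85,-64)]:
        for d in (0,-14 if a<=85 and not (abs(b)==32) else -3):
            X=-a*np.cos(t)+d*np.sin(t); Z=a*np.sin(t)+d*np.cos(t); M.append((X,b,Z))
    M=np.array(M)/1000; c,s=np.cos(yaw),np.sin(yaw)
    return PC+np.outer(x2+M[:,0]*c-M[:,1]*s,u)+np.outer(y+M[:,0]*s+M[:,1]*c,v)+np.outer(z2+M[:,2],[0,0,1])
def iou(cam,m,th,x2,y,yaw=0):
    p=proj(cam,outline(th,x2,y,yaw=yaw)); k=np.zeros((480,640),np.uint8)
    cv2.fillConvexPoly(k,cv2.convexHull(p.astype(np.int32)),1); return (k&m).sum()/(k|m).sum()
def hullmask(m):
    k=np.zeros((480,640),np.uint8); pts=np.argwhere(m)[:,::-1].astype(np.int32); cv2.fillConvexPoly(k,cv2.convexHull(pts),1); return k
E
python3 - <<'E'
from h import *
bot.read_camera('side')
for q in bot.trace('carrier','side'):
    B=(np.array(q['box'])*[640,480,640,480]).round(); print(round(q['score'],2),B,q['mask'].sum())
    cx,cy=(B[0]+B[2])/2,(B[1]+B[3])/2
    if 300<cx<400 and 210<cy<330:
        m=hullmask(q['mask'])
        L=sorted([(iou('side',m,th,x2/1000,y/1000),th,x2,y) for th in range(30,181,10) for x2 in range(-100,-39,10) for y in (20,30,40)])[-5:]
        print(np.round(L,2))
E
```

```text
0.91 [294. 251. 369. 313.] 2047
[[  0.83 180.   -80.    30.  ]
 [  0.84 180.   -80.    40.  ]
 [  0.88 180.   -90.    40.  ]
 [  0.88 180.   -90.    30.  ]
 [  0.9  170.   -80.    40.  ]]
0.86 [429. 202. 531. 260.] 3037
0.79 [248. 149. 300. 193.] 1174
```

It has flipped and lies flat, with its straight side at pad x of about -88 mm. I'll go back behind it and push about 38 mm further.

Request:
servo_tool --pt "-0.03 -0.14 0.1 -0.03 0.006 0 0.65" --pt "-0.06 -0.28 0.1 -0.059 0.012 0 0.65" --pt "-0.087 -0.418 0.1 -0.059 0.012 0 0.65" --pt "-0.087 -0.418 -0.2 -0.059 0.012 0 0.65" --pt "-0.087 -0.418 -0.45 -0.059 0.012 0 0.65" --pt "-0.087 -0.418 -0.55 -0.059 0.012 0 0.65" --pt "-0.087 -0.418 -0.58 -0.059 0.012 0 0.65" --pt "-0.087 -0.418 -0.58 -0.059 0.012 0 0.65"

```text
time: 10.9
tool_pos: [0.4735, -0.0858, 0.0109]
tcp_rot: [2.437, 1.981, -0.003]
wrist_force: [0.2, -0.6, 0.4]
width: 0.352
grip_force: 0.0
```

```bash
python3 - <<'E'
from h import *
where(); bot.read_camera('side'); bot.read_camera('top')
for cam,lo,hi in (('side',(270,210),(400,330)),('top',(240,190),(350,330))):
  for q in bot.trace('carrier',cam):
    B=(np.array(q['box'])*[640,480,640,480]).round(); c=(B[:2]+B[2:])/2
    if (c>lo).all() and (c<hi).all():
        m=hullmask(q['mask'])
        L=sorted([(iou(cam,m,180,x2/1000,y/1000,np.radians(w)),w,x2,y) for w in range(-9,10,3) for x2 in range(-100,-39,4) for y in range(10,61,5)])[-4:]
        print(cam,round(q['score'],2),B,np.round(L,3).tolist())
E
```

```text
t 10.9 pad x y z -0.1415 0.0306 0.0109 phi -0.1 yaw 78.2 F [-0.59 -0.34  0.37]
side 0.65 [294. 252. 369. 315.] [[0.934, -3.0, -84.0, 35.0], [0.937, -3.0, -88.0, 35.0], [0.94, 0.0, -88.0, 35.0], [0.949, 0.0, -84.0, 35.0]]
top 0.87 [265. 233. 321. 305.] [[0.791, 3.0, -88.0, 35.0], [0.796, 6.0, -88.0, 30.0], [0.797, 0.0, -88.0, 35.0], [0.802, 3.0, -88.0, 30.0]]
```

Request:
servo_tool --pt "0.027 0.131 0 0 0 0 0.65" --pt "0.048 0.229 0 0 0 0 0.65" --pt "0.054 0.261 0 0 0 0 0.65" --pt "0.06 0.287 0 0 0 0 0.65" --pt "0.065 0.313 0 0 0 0 0.65" --pt "0.071 0.339 0 0 0 0 0.65" --pt "0.076 0.365 0 0 0 0 0.65" --pt "0.082 0.392 0 0 0 0 0.65" --pt "0.087 0.418 0 0 0 0 0.65" --pt "0.093 0.444 0 0 0 0 0.65" --pt "0.098 0.47 0 0 0 0 0.65" --pt "0.103 0.496 0 0 0 0 0.65" --pt "0.107 0.513 0 0 0 0 0.65" --pt "0.109 0.522 0 0 0 0 0.65" --pt "0.109 0.522 0 0 0 0 0.65"

```text
time: 12.6
tool_pos: [0.4902, -0.0069, 0.0112]
tcp_rot: [2.436, 1.982, -0.001]
wrist_force: [0.7, 0.5, -0.1]
width: 0.353
grip_force: 0.0
```

Request:
servo_tool --pt "-0.02 -0.1 0 0 0 0 0.65" --pt "-0.04 -0.2 0.1 0 0 0 0.65" --pt "-0.07 -0.35 0.4 0 0 0 0.65" --pt "-0.12 -0.6 0.7 0 0 0 0.65" --pt "-0.2 -0.9 0.9 0 0 0 0.65" --pt "-0.2 -1 1 0 0 0 0.65" --pt "-0.2 -1 1 0 0 0 0.65"

```text
time: 13.3
tool_pos: [0.4627, -0.1609, 0.1657]
tcp_rot: [2.433, 1.972, 0.004]
wrist_force: [1.1, 0.0, 0.2]
width: 0.352
grip_force: 0.0
```

```bash
python3 - <<'E'
from h import *
where(); bot.read_camera('side'); bot.read_camera('top')
for cam,lo,hi in (('side',(240,210),(400,350)),('top',(220,190),(350,330))):
  for q in bot.trace('carrier',cam):
    B=(np.array(q['box'])*[640,480,640,480]).round(); c=(B[:2]+B[2:])/2
    if (c>lo).all() and (c<hi).all():
        m=hullmask(q['mask'])
        L=sorted([(iou(cam,m,180,x2/1000,y/1000,np.radians(w)),w,x2,y) for w in range(-12,13,3) for x2 in range(-100,-19,4) for y in range(10,61,5)])[-4:]
        print(cam,round(q['score'],2),B,np.round(L,3).tolist())
E
```

```text
t 13.3 pad x y z -0.2172 0.0258 0.1657 phi -0.2 yaw 78.0 F [ 0.26 -1.02  0.21]
side 0.57 [285. 262. 359. 328.] [[0.934, -3.0, -48.0, 40.0], [0.938, -3.0, -52.0, 35.0], [0.953, 0.0, -48.0, 35.0], [0.956, 0.0, -52.0, 35.0]]
top 0.93 [247. 230. 309. 300.] [[0.928, -3.0, -52.0, 35.0], [0.93, 3.0, -56.0, 30.0], [0.942, -3.0, -56.0, 35.0], [0.963, 0.0, -56.0, 35.0]]
```

Request:
servo_tool --pt "0 0 0.1 0 0 0 0.65" --pt "0 0 0.1 0 0 0 0.65" --pt "0 0 0.1 0 0 0 0.65"

```text
time: 13.8
tool_pos: [0.4599, -0.1563, 0.1752]
tcp_rot: [2.435, 1.984, -0.003]
wrist_force: [-0.4, -0.3, 0.5]
width: 0.349
grip_force: 0.0
```

```bash
python3 -c "
from workcell import bot; print(bot.finish_job())"
```

```text
the job is handed in; nothing more can be done
None
```

The carrier was pushed to the pad edge, tipped over it and pushed on; by camera fit it lies flat and face up, wholly on the lit panel with about 16 mm or more to spare, and the job was handed in at about 14 s (no verdict came back).

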